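# Clear the way, lift the sagging bolt over its bent keeper and hold the pen gate ajar

### The job

A small white bottle has fallen over in front of the gate of the little glassware pen: stand it upright in the empty place in the middle of the bottle lane, between its two neighbours, and let go of it. Then unbolt the gate: the barrel bolt sags, so lift it by its knob over the turned-up lip of the bent keeper while you pull it back clear of the keeper, without forcing it. Swing the gate towards you until its free edge stands about 70 mm out, and finish while still holding it ajar there (it is sprung and would fall shut), leaving the lane's other two bottles and the glassware in the pen alone.

Things in the scene. Friction and masses are not known exactly. Their poses are not given: they have to be found in the camera images.
- fallen_bottle: small white plastic bottle, 52 mm diameter, 113 mm tall, 90 g (varies by a third); straight body up to 89 mm above its base, then a 38 mm screw cap. Lies on its side on the bench in front of the gate. Origin: centre of its base; its own z axis runs along the bottle from base to cap
- lane: fixed shallow grey tray with two low rails (13 mm high), 320 x 86 mm; the channel between the rails is 71 mm wide. Origin: centre of its underside; its x axis runs along the lane, away from the robot. The upper face of its floor is 5 mm above the bench
- gap (a point): centre of the empty place, on the floor of the lane half way along it; axes as the lane's
- row_bottle_a: loose amber bottle with black cap, 52 mm diameter, 116 mm tall, standing in the lane about 120 mm to one side of the empty place. Origin: centre of its base
- row_bottle_b: the same kind of bottle, standing in the lane about 120 mm to the other side of the empty place. Origin: centre of its base
- pen: fixed low pen of clear panels in aluminium frames, 142 x 278 mm, 116 mm high. Origin: on the bench, in the middle of the gateway in its front; x axis points into the pen (away from the robot), y axis to the left along the shut gate, towards the hinge
- keeper (a point): middle of the bent steel keeper on the front of the right-hand post, reaching 24 mm along the gate's line. Its front cheek blocks the gate while the bolt's end is in it. Its lip on the gate side is turned up and stands behind the bolt's nose. Part of the pen; axes as the pen's
- hinge_axis (a point): point on the vertical hinge axis of the gate, at its left post, 100 mm above the bench; axes as the pen's
- gate_angle (a joint): gate angle, rad: 0 shut, grows as the free (right) edge swings towards the robot, clockwise from above; stop at 1.2. A spring shuts it: 0.48 N m at 0, plus 0.6 N m per rad. The free edge is 0.22 m from the hinge, so 70 mm out is 0.32 rad. With the bolt in its keeper the gate has only about 0.02 rad of play
- gate: the gate, 212 mm long, 105 mm high, 12 mm thick, with the bolt's steel staples on its front face, up to 112 mm high; it carries the bolt. Origin: on the hinge axis at bench height, axes as the pen's when shut
- knob_grip (a point): point to grip on the upright steel knob of the bolt: 14 mm diameter round stem, on the stem's axis; above it the stem ends in a head, 19 mm diameter, from 9 mm to 19 mm above this point. The stem is clear for 30 mm below it. 144 mm above the bench at rest, 22 mm in front of the gate's middle plane. Axes as the gate's; rises and runs with the bolt
- bolt_run (a joint): m: 0 bolt fully in the keeper, grows as the bolt is drawn along the gate towards the hinge (its +y), stop at 0.04; friction about 1 N. The bolt's end is wholly out of the keeper from 0.022 on; drawn 0.03 or more is well clear
- bolt_lift (a joint): m: 0 bolt sagging at the bottom of its loose staples, grows as it is lifted straight up, stop at 0.014; it sinks by its own weight (about 1.5 N). A nose under the bolt's end stands 8 mm below the top of the keeper's lip, 3 to 6 mm beyond it, so it has to be lifted 8 mm or more (about 11 mm is good) until drawn about 0.02; jammed against the lip at over 35 N it counts as forced
- pen_flask: conical flask, 68 mm diameter, 127 mm tall, standing inside the pen; leave alone. Origin: centre of its base
- pen_beaker: small beaker, 60 mm across, 71 mm tall, standing inside the pen; leave alone. Origin: centre of its base
There are look-alikes about, which are no part of the job. What is shaped like the fallen_bottle but green is not meant. What is shaped like the row_bottle_b but blue is not meant.

How it is judged:
By the outcome, as a careful person would: the job done as asked, in the order asked, and still so for the second after the job is handed in, while the arm keeps its last pose, push and grip.
It also fails if it takes over 51 s, if anything falls off the work surface, if the arm or the gripper's body presses on something with over 40 N, if the wrist force passes 120 N, or if a joint passes its speed limit or range.

### The arm

A 6-joint arm with a two-finger parallel gripper is mounted at the origin on a cart in front of the work surface, level with it; the furniture and walls round the work are solid. World frame = base frame: x ahead of the robot, y to its left, z up, the work surface at z = 0. Lengths are in m, angles in rad, forces in N, time in s.
With the tool pointing down it reaches from about 0.375 to 0.975 m from the base axis. Payload 3.8 kg.
Tool frame: the origin (TCP) lies at the very end of the fingers, on their centre line; the grasp point (between the pads) lies 19 mm behind it; z points along the fingers, y is the direction in which the jaws open and shut (so a half turn about z gives the same grasp; the last joint's range is limited). The gripper opens to 85 mm and grips with 20 to 120 N. Pads are 22 mm wide; open, the fingers measure 114 mm over their backs; the gripper's body (76 mm by 85 mm) begins 54 mm behind the grasp point. The pads swing forward as they close: fully open they stand 13 mm farther back than shut.
Start: joints at [1.311, 0.264, 1.604, -0, 1.274, -0.037], TCP at [0.149, 0.658, 0.231] pointing down, gripper open.
Joint ranges: [-2.63, 2.63], [-0.94, 2.18], [0.31, 2.57], [-1.31, 4.45], [0, 2.66], [-2.55, 2.55]. Speed limits (rad/s): [2.57, 2.57, 3.14, 3.14, 3.14, 3.14].

### API

Orientations are given as a rotation vector (axis times angle).
In Python, from workcell import status, read_camera, camera_info, order gives the robot as it stands.
- The arm moves only by the tool move_arm, never from a script. Its argument "deltas" is a list of rows, each a list of 3 entries, a list of its own where there are three numbers: the turn, a rotation vector about the world's x, y, z as a fraction of full scale, then the shift along the world's x, y, z as a fraction of full scale, then the closure, from -1 (fully open) to 1 (shut), so that 0 is half open. A call has 1 to 20 rows; each row is the pose to reach, as a shift and turn from the pose commanded when the call began; what a row does not reach only later rows make up. Full scale, the value 1, is 0.1 m for a shift and pi/2 rad for a turn. A row lasts 1/8 s, in which the tool goes at most 62.5 mm and 10.7 degrees, less where a joint would pass 70% of its speed; a pose out of reach is approached as far as the arm can. A call with a number of a shift or a turn outside -1 to 1 is refused whole. A call with a gripper value outside its range is refused whole. The fingers move at their own pace and stop on an object; "grip_force" is the grip in N (left out, the last holds). Time passes only in rows, so rows that repeat a pose let the fingers close. It gives the time, the measured TCP pose, the force and the opening at its end, in the units of the state.
- status.read_state(): the state, without advancing time (a new reading comes with each control period).
- read_camera(name): name is "side" or "top" or "wrist"; returns (picture, depth): 480x640x3 uint8, red, green, blue; 480x640 float32, m along the optical axis (not along the pixel's ray), 0 where there is no reading.
- camera_info(name): a dict with "K" (3x3 intrinsics, pixels), "R" (3x3) and "t" (3): a world point X has camera coordinates R X + t. Camera axes: x right, y down, z forward; pixel columns grow to the right and rows downward; lengths in m; the calibration is good to about 2 mm. The wrist camera is an equidistant fisheye: a pixel r from the principal point sees the ray r / f radians off the axis. A picture is of the moment at which its call begins: read the wrist's pose just before it. camera_info takes no time and is no camera call; for the wrist camera it gives the pose at the moment of the call.
- order.finish_job(): hands the job in, once; it reports no verdict.
The state is a dict: "time": time; "q": joint angles; "joint_vel": joint speeds; "joint_torque": joint torques, N m; "tool_pos": TCP position; "tcp_rot": TCP orientation; "wrist_force": force on the tool from outside, world axes, zero at the start; "torque": the same for the moment, N m; "width": opening from 0.0 (shut) to 1.0 (fully open).
Only numpy, scipy, OpenCV 4.12 (cv2) and the standard library are available. Lean on these libraries where they do the work, as an engineer would, in place of code of your own. Each camera call takes 0.05 s, during which the arm holds its last target. There are 200 camera calls.

## Working session

There is one attempt and no reset: what is moved stays moved. The work goes in short steps, Python scripts to look and compute and a tool call to move; the robot and the scene stay as the last step left them, time stands still between calls to the robot, and variables do not carry over. Pictures are saved under pics/ and viewed, about 8 in all and at most 12, crops included, and the job is handed in when it is done.

Besides the shell and the picture viewer there is one more tool, called after "Emit:" as a command line: name --argument value ..., lists and objects as JSON in quotes. move_arm: Moves the arm, as the interface text tells. Its arguments: {"type":"object","properties":{"deltas":{"type":"array","items":{"type":"array"}},"grip_force":{"type":"number"}},"required":["deltas"]}

```bash
mkdir -p pics; cat > h.py <<'E'
import numpy as np, cv2
from workcell import status, read_camera, camera_info, order
def cloud(name):
    im,d=read_camera(name); c=camera_info(name); K,R,t=map(np.array,(c['K'],c['R'],c['t']))
    v,u=np.mgrid[:480,:640]
    P=np.stack([(u-K[0,2])/K[0,0]*d,(v-K[1,2])/K[1,1]*d,d],-1)
    return im,d,(P-t.ravel())@R
E
python3 - <<'E'
from h import *
for n in ('top','side'):
    im,d,W=cloud(n); np.savez('%s0.npz'%n,im=im,d=d,W=W)
    cv2.imwrite(f'pics/{n}0.png',im[:,:,::-1]); c=camera_info(n); print(n,c)
print(status.read_state())
E
```

```text
top {'K': array([[504.43447404,   0.        , 326.39660297],
       [  0.        , 504.43447404, 248.88573313],
       [  0.        ,   0.        ,   1.        ]]), 'R': array([[ 0.00176881, -0.99989604,  0.0143102 ],
       [-0.98348234, -0.00432951, -0.18095231],
       [ 0.18099545, -0.01375376, -0.98338776]]), 't': array([0.02592392, 0.5778016 , 0.99088063])}
side {'K': array([[445.34234564,   0.        , 324.37910773],
       [  0.        , 445.34234564, 233.18436639],
       [  0.        ,   0.        ,   1.        ]]), 'R': array([[ 0.86871947, -0.4952779 , -0.00512588],
       [-0.30704228, -0.53037517, -0.79020707],
       [ 0.38865347,  0.68804214, -0.61281849]]), 't': array([-0.46086032,  0.30218868,  0.75621064])}
{'time': 0.1, 'q': array([ 1.31109296e+00,  2.64723891e-01,  1.60523887e+00,  1.25868754e-05,
        1.27369779e+00, -3.69360807e-02]), 'joint_vel': array([ 8.71979202e-04, -3.06784234e-03, -1.29489157e-03,  2.37759384e-05,
        2.49521230e-03, -3.48695575e-04]), 'joint_torque': array([ 1.22108493e-03, -5.16708970e+01, -3.68591166e+01,  2.01728972e-05,
        6.26059715e-03, -4.31632850e-05]), 'tool_pos': array([0.14897928, 0.65767776, 0.2300547 ]), 'tcp_rot': array([-0.34916924, -3.1218072 ,  0.00320947]), 'wrist_force': array([0.32044034, 0.03017521, 0.36599629]), 'torque': array([-0.00415853, -0.03748979, -0.01355887]), 'width': 0.9948793367737033}
```

View pics/top0.png

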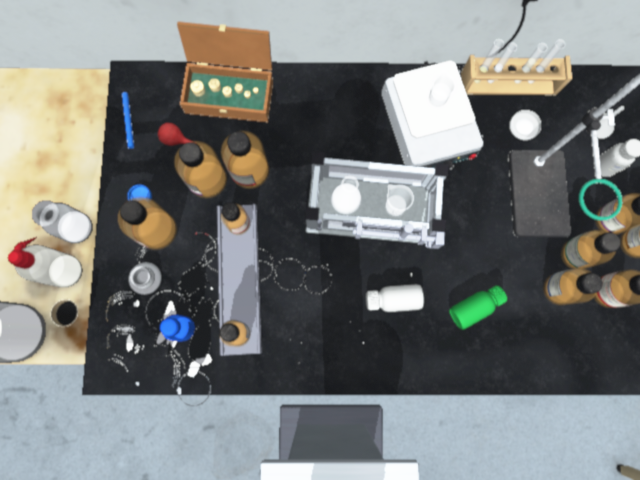

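View pics/side0.png

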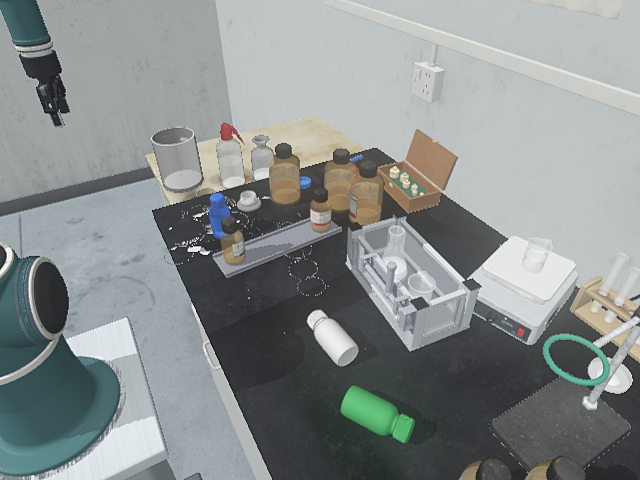

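The top view shows these candidates for the fallen bottle: white one lying at (395,299), green look-alike at (478,307), and a white bottle standing at (620,158). I choose (395,299), which is also at (332,337) in the side view. Other positions in the top view: lane about (238,280), amber row bottles (234,218) and (234,333), blue look-alike (177,328), pen gate row about 232, keeper end on the right.

```bash
python3 - <<'E'
from h import *
T=np.load('top0.npz');S=np.load('side0.npz')
for n,D in(('top',T),('side',S)):
    im,W=D['im'].astype(int),D['W']
    # white bottle
    m=(im.min(-1)>140)&(im.max(-1)-im.min(-1)<30)&(W[...,2]>.008)&(W[...,2]<.07)&(W[...,0]>.3)&(W[...,0]<.52)&(W[...,1]>-.3)&(W[...,1]<0)
    P=W[m]; c=P[:,:2].mean(0); r=cv2.minAreaRect((P[:,:2]*1000).astype(np.float32)); print(n,'bottle',m.sum(),c,r,np.percentile(P[:,2],[50,98]))
    ax=np.linalg.svd(P[:,:2]-c,full_matrices=False)[2][0]; 
    if ax[1]<0: ax=-ax
    s=(P[:,:2]-c)@ax; l=(P[:,:2]-c)@[-ax[1],ax[0]]
    print(' ax',ax,np.degrees(np.arctan2(ax[1],ax[0])))
    for a in np.arange(-.07,.07,.01):
        k=(s>=a)&(s<a+.01)
        if k.sum()>5: print('  %.3f n%d z%.3f lat %.3f %.3f'%(a,k.sum(),P[k,2].max(),*np.percentile(l[k],[1,99])))
    # lane
    y=W[...,1]; x=W[...,0]; z=W[...,2]
    m=(z>.002)&(z<.02)&(x>.25)&(x<.7)&(y>.1)&(y<.3)&(im.min(-1)>90)&(im.max(-1)-im.min(-1)<45)
    nb,lab,st,_=cv2.connectedComponentsWithStats(m.astype(np.uint8)); k=1+np.argmax(st[1:,4]); P=W[lab==k]
    print(n,'lane',cv2.minAreaRect((P[:,:2]*1000).astype(np.float32)),np.median(P[:,2]))
    # bottle caps
    m=(z>.1)&(z<.13)&(x>.25)&(x<.7)&(y>.1)&(y<.24)&(im.max(-1)<90)
    nb,lab,st,ce=cv2.connectedComponentsWithStats(m.astype(np.uint8))
    for k in range(1,nb):
        if st[k,4]>15: P=W[lab==k]; print('  cap',ce[k],st[k,4],P.min(0),P.max(0))
    # high points near the pen
    m=(z>.125)&(z<.18)&(x>.4)&(x<.8)&(y>-.35)&(y<.08)
    nb,lab,st,ce=cv2.connectedComponentsWithStats(m.astype(np.uint8))
    for k in range(1,nb):
        if st[k,4]>5: P=W[lab==k]; print('  hi',ce[k],st[k,4],P.min(0),P.max(0))
    m=(z>.095)&(z<.125)&(x>.4)&(x<.8)&(y>-.35)&(y<.08)
    print(' pen hi',cv2.minAreaRect((W[m][:,:2]*1000).astype(np.float32)))
a=cv2.resize(T['im'][150:260,295:455],None,fx=4,fy=4,interpolation=3)
b=cv2.resize(S['im'][205:375,300:480],None,fx=4,fy=4,interpolation=3)[:, :]
cv2.imwrite('pics/c1.png',a[:,:,::-1]); cv2.imwrite('pics/c2.png',b[:600,:,::-1])
E
```

```text
top bottle 1192 [ 0.47662179 -0.11536388] ((477.267333984375, -113.78250885009766), (48.1297492980957, 114.45684051513672), 4.432835578918457) [0.04636459 0.05413308]
 ax [-0.06166539  0.99809688] 93.5354097745716
  -0.060 n44 z0.052 lat -0.022 0.019
  -0.050 n103 z0.055 lat -0.023 0.022
  -0.040 n117 z0.055 lat -0.024 0.023
  -0.030 n113 z0.056 lat -0.025 0.022
  -0.020 n115 z0.055 lat -0.023 0.022
  -0.010 n116 z0.057 lat -0.024 0.023
  0.000 n116 z0.055 lat -0.024 0.023
  0.010 n117 z0.055 lat -0.023 0.022
  0.020 n104 z0.054 lat -0.021 0.022
  0.030 n76 z0.049 lat -0.018 0.017
  0.040 n88 z0.049 lat -0.019 0.016
  0.050 n83 z0.050 lat -0.019 0.016
top lane ((523.0646362304688, 215.78492736816406), (321.034912109375, 87.56549835205078), 3.4157543182373047) 0.006201135547558463
  cap [230.34831461 210.5917603 ] 267 [0.62627169 0.2015274  0.10084391] [0.65921489 0.23588448 0.12594612]
  cap [228.87692308 331.71153846] 260 [0.39169807 0.19545497 0.1021002 ] [0.42329303 0.22828414 0.12630287]
  hi [349.60135135 183.22297297] 148 [ 0.67622016 -0.03298345  0.12578368] [7.11306810e-01 5.
[... 884 characters left out ...]
50 lat -0.026 0.010
side lane ((526.9521484375, 217.98471069335938), (326.6107177734375, 103.49855041503906), 3.2602357864379883) 0.0065352618034376
  cap [320.41916168 193.8742515 ] 167 [0.62527495 0.19817079 0.10024663] [0.6561782  0.23189231 0.12385097]
  cap [229.33513514 224.67027027] 185 [0.38955049 0.19142545 0.10001516] [0.42371835 0.22074168 0.1234053 ]
  hi [396.29661017 230.88135593] 118 [ 0.67694726 -0.03652448  0.12502804] [ 0.7103755  -0.00186707  0.1348245 ]
  hi [390.77514793 271.07100592] 169 [ 0.5888616  -0.13509115  0.12500462] [ 0.60668566 -0.11752464  0.16641399]
 pen hi ((670.946533203125, -73.07550048828125), (278.79376220703125, 165.74620056152344), 84.55789184570312)
```

View pics/c1.png

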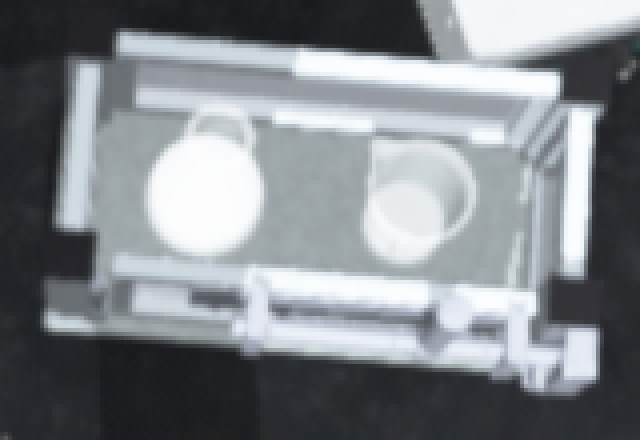

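View pics/c2.png

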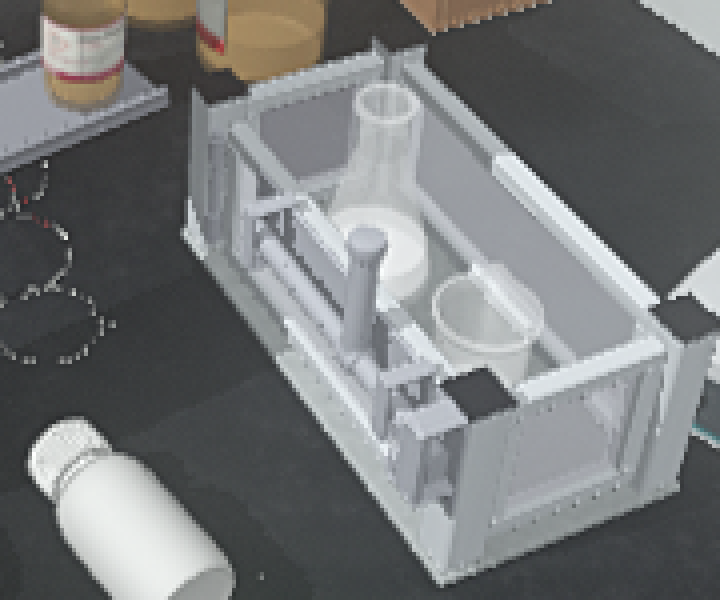

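Crops: white bottle with its cap towards +y; the bolt knob is upright at (0.598,-0.126), top at 0.163 (matches 144+19 mm); keeper on the right-hand (−y) post; pen yaw about −5.4°. The lane is centred at (0.523,0.216), yaw 3.4°, size 321x87, and the mean of the two caps agrees. I'll grip the bottle with the tool tilted 45° over its cap and turn it 90° to upright.

Emit:
move_arm --deltas '[[[0, 0, -0.05], [0.3, -0.45, 0], -1], [[0, 0, -0.1], [0.6, -0.9, 0], -1]]' --grip_force 40

```text
time: 0.35
tool_pos: [0.2093, 0.5672, 0.2303]
tcp_rot: [0.595, 3.085, -0.002]
wrist_force: [-0.3, -0.4, -0.2]
width: 0.999
```

Emit:
move_arm --deltas '[[[0, 0, -0.05], [0.3, -0.45, 0], -1], [[0, 0, -0.1], [0.6, -0.9, 0], -1]]'

```text
time: 0.6
tool_pos: [0.2697, 0.4765, 0.2307]
tcp_rot: [0.837, 3.028, -0.001]
wrist_force: [0.3, -0.8, 0.5]
width: 1.0
```

Emit:
move_arm --deltas '[[[0, 0, -0.05], [0.3, -0.45, 0], -1], [[0, 0, -0.1], [0.6, -0.9, 0], -1]]'

```text
time: 0.85
tool_pos: [0.3296, 0.3865, 0.2309]
tcp_rot: [-1.072, -2.953, 0.001]
wrist_force: [2.1, 0.4, 1.0]
width: 0.999
```

Emit:
move_arm --deltas '[[[0, 0, -0.05], [0.3, -0.45, 0], -1], [[0, 0, -0.1], [0.6, -0.9, 0], -1], [[0, 0, -0.1], [0.6, -0.9, 0], -1]]'

```text
time: 1.23
tool_pos: [0.3905, 0.2954, 0.2309]
tcp_rot: [1.305, 2.858, -0.002]
wrist_force: [-0.4, 0.1, 1.4]
width: 0.998
```

Emit:
move_arm --deltas '[[[0, 0, -0.05], [0.1, -0.45, 0], -1], [[0, 0, -0.1], [0.2, -0.9, 0], -1]]'

```text
time: 1.48
tool_pos: [0.4087, 0.2083, 0.2309]
tcp_rot: [-1.517, -2.75, 0.0]
wrist_force: [1.0, -0.4, -0.2]
width: 1.004
```

Emit:
move_arm --deltas '[[[0, 0, -0.05], [0.1, -0.45, 0], -1], [[0, 0, -0.1], [0.2, -0.9, 0], -1]]'

```text
time: 1.72
tool_pos: [0.4289, 0.1181, 0.2311]
tcp_rot: [-1.729, -2.622, -0.001]
wrist_force: [1.0, -0.4, 0.7]
width: 0.996
```

Emit:
move_arm --deltas '[[[0, 0, -0.05], [0.1, -0.45, 0], -1], [[0, 0, -0.1], [0.2, -0.9, 0], -1]]'

```text
time: 1.98
tool_pos: [0.4491, 0.0281, 0.2311]
tcp_rot: [-1.93, -2.479, -0.001]
wrist_force: [1.5, -0.0, 0.8]
width: 1.0
```

Emit:
move_arm --deltas '[[[0, 0, -0.05], [0.1, -0.45, 0], -1], [[0, 0, -0.1], [0.2, -0.9, 0], -1], [[0, 0, -0.1], [0.2, -0.9, 0], -1]]'

```text
time: 2.35
tool_pos: [0.4696, -0.0631, 0.231]
tcp_rot: [-2.121, -2.317, 0.0]
wrist_force: [-0.2, 1.1, -0.0]
width: 1.001
```

Emit:
move_arm --deltas '[[[-0.1, -0.008, 0], [0, 0, 0], -1], [[-0.2, -0.016, 0], [0, 0, -0.2], -1], [[-0.3, -0.024, 0], [0, 0, -0.4], -1], [[-0.4, -0.032, 0], [0, 0, -0.6], -1], [[-0.5, -0.038, 0], [0, 0, -0.8], -1], [[-0.5, -0.038, 0], [0, 0, -0.8], -1]]'

```text
time: 3.1
tool_pos: [0.4663, -0.0592, 0.1471]
tcp_rot: [1.662, 1.84, -0.714]
wrist_force: [-0.9, 0.1, -0.4]
width: 1.001
```

```bash
python3 - <<'E'
from h import *
from scipy.spatial.transform import Rotation as R
s=status.read_state(); print(s['q'],s['tool_pos']); print(R.from_rotvec(s['tcp_rot']).as_matrix().round(3))
im,d=read_camera('wrist'); cv2.imwrite('pics/w1.png',im[:,:,::-1])
im,d,W=cloud('side');x,y,z=W[...,0],W[...,1],W[...,2]
m=(im.min(-1)>140)&(z>.008)&(z<.06)&(x>.4)&(x<.52)&(y>-.25)&(y<-.04)
print(m.sum(),cv2.minAreaRect((W[m][:,:2]*1000).astype(np.float32)))
E
```

```text
[ 0.34338541  0.10879129  2.16854045 -0.80308897  1.25270057  0.65982877] [ 0.46630454 -0.05918251  0.14707733]
[[-0.08   0.995  0.051]
 [ 0.701  0.093 -0.708]
 [-0.709 -0.021 -0.705]]
1451 ((475.2984619140625, -114.7686538696289), (47.440067291259766, 115.60487365722656), 5.288239002227783)
```

View pics/w1.png

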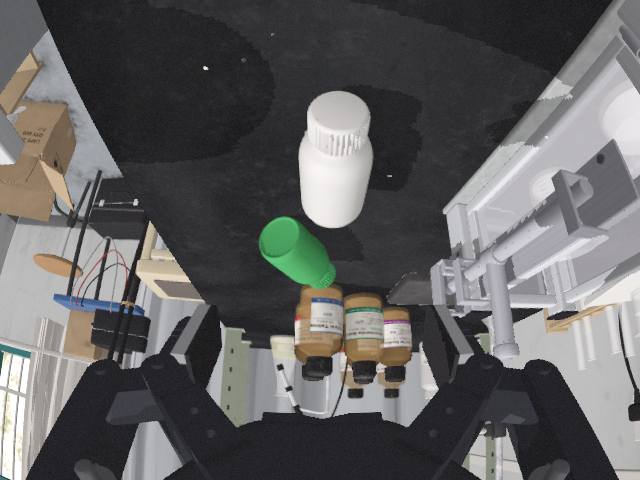

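The wrist view shows the white bottle centred between the fingers at (338,160) with its cap towards the gripper. The green bottle lies clear at (295,250). Next I approach and grip.

Emit:
move_arm --deltas '[[[0, 0, 0], [0.05, -0.02, -0.35], -1], [[0, 0, 0], [0.08, -0.04, -0.65], -1], [[0, 0, 0], [0.08, -0.04, -0.65], -1]]'

```text
time: 3.58
tool_pos: [0.4769, -0.0665, 0.0867]
tcp_rot: [1.672, 1.829, -0.706]
wrist_force: [0.7, -0.8, 0.5]
width: 0.998
```

Emit:
move_arm --deltas '[[[0, 0, 0], [0.01, -0.2, -0.2], -1], [[0, 0, 0], [0.03, -0.45, -0.45], -1], [[0, 0, 0], [0.04, -0.71, -0.69], -1], [[0, 0, 0], [0.04, -0.71, -0.69], -1]]'

```text
time: 4.08
tool_pos: [0.4809, -0.1383, 0.0184]
tcp_rot: [1.673, 1.827, -0.707]
wrist_force: [0.8, 0.9, 0.2]
width: 1.0
```

Emit:
move_arm --deltas '[[[0, 0, 0], [0, 0, 0], 1], [[0, 0, 0], [0, 0, 0], 1], [[0, 0, 0], [0, 0, 0], 1], [[0, 0, 0], [0, 0, 0], 1], [[0, 0, 0], [0, 0, 0], 1], [[0, 0, 0], [0, 0, 0], 1]]' --grip_force 40

```text
time: 4.82
tool_pos: [0.4827, -0.1359, 0.0192]
tcp_rot: [1.668, 1.828, -0.703]
wrist_force: [-0.7, 2.4, 5.9]
width: 0.573
```

The opening is 48.7 mm on a 52 mm bottle, so the pads sit above the axis. I'll open, go about 9 mm deeper, and regrip.

Emit:
move_arm --deltas '[[[0, 0, 0], [0, 0, 0], -0.6], [[0, 0, 0], [0, 0, 0], -0.6], [[0, 0, 0], [0, -0.03, -0.04], -0.6], [[0, 0, 0], [0, -0.05, -0.08], -0.6], [[0, 0, 0], [0, -0.05, -0.08], -0.6], [[0, 0, 0], [0, -0.05, -0.08], 1], [[0, 0, 0], [0, -0.05, -0.08], 1], [[0, 0, 0], [0, -0.05, -0.08], 1], [[0, 0, 0], [0, -0.05, -0.08], 1]]' --grip_force 40

```text
time: 5.95
tool_pos: [0.4812, -0.1416, 0.0093]
tcp_rot: [1.67, 1.83, -0.705]
wrist_force: [0.1, -0.8, -1.1]
width: 0.582
```

Emit:
move_arm --deltas '[[[0, 0, 0], [0, 0, 0.1], 1], [[0, 0, 0], [0, 0, 0.4], 1], [[0, 0, 0], [0, 0, 0.8], 1], [[0, 0, 0], [0, 0, 1], 1], [[0, 0, 0], [0, 0, 1], 1]]'

```text
time: 6.58
tool_pos: [0.4827, -0.1414, 0.1115]
tcp_rot: [1.67, 1.827, -0.7]
wrist_force: [-0.9, 0.5, -0.6]
width: 0.582
```

Emit:
move_arm --deltas '[[[0.06, 0.005, 0], [0, 0.15, 0.1], 1], [[0.15, 0.012, 0], [0, 0.35, 0.2], 1], [[0.25, 0.02, 0], [0, 0.55, 0.3], 1], [[0.35, 0.028, 0], [0, 0.75, 0.4], 1], [[0.45, 0.035, 0], [0, 0.95, 0.4], 1], [[0.5, 0.038, 0], [0, 1, 0.4], 1]]'

```text
time: 7.32
tool_pos: [0.481, -0.0417, 0.149]
tcp_rot: [-2.117, -2.318, -0.003]
wrist_force: [-1.4, -0.0, -0.9]
width: 0.581
```

Emit:
move_arm --deltas '[[[0.1, 0.008, 0], [0.02, 0.2, 0], 1], [[0.2, 0.016, 0], [0.05, 0.45, 0], 1], [[0.3, 0.024, 0], [0.1, 0.7, 0], 1], [[0.4, 0.032, 0], [0.15, 0.9, 0], 1], [[0.47, 0.036, 0], [0.2, 1, 0], 1], [[0.5, 0.038, 0], [0.2, 1, 0], 1], [[0.5, 0.038, 0], [0.2, 1, 0], 1]]'

```text
time: 8.2
tool_pos: [0.5003, 0.0579, 0.1478]
tcp_rot: [-1.671, -1.827, -0.702]
wrist_force: [-0.2, 0.5, -0.3]
width: 0.582
```

Emit:
move_arm --deltas '[[[0, 0, 0], [0.05, 0.3, 0], 1], [[0, 0, 0], [0.1, 0.65, 0], 1], [[0, 0, 0], [0.2, 0.9, 0], 1], [[0, 0, 0], [0.22, 1, 0], 1], [[0, 0, 0], [0.22, 1, 0], 1]]'

```text
time: 8.82
tool_pos: [0.5228, 0.1587, 0.1496]
tcp_rot: [-1.668, -1.832, -0.705]
wrist_force: [0.8, -0.5, -0.7]
width: 0.581
```

```bash
python3 - <<'E'
from h import *
from scipy.spatial.transform import Rotation as R
s=status.read_state(); print(s['q'],s['tool_pos'],s['width'],s['wrist_force']); print(R.from_rotvec(s['tcp_rot']).as_matrix().round(3))
p=s['tool_pos']
for n in('side','top'):
    im,d,W=cloud(n);x,y,z=W[...,0],W[...,1],W[...,2]
    m=(im.min(-1)>130)&(np.ptp(im.astype(int),axis=-1)<30)&(abs(x-p[0])<.07)&(abs(y-p[1])<.09)&(z>.03)&(z<.3)
    nb,lab,st,ce=cv2.connectedComponentsWithStats(m.astype(np.uint8)); k=1+np.argmax(st[1:,4]); P=W[lab==k]
    print(n,len(P),P.min(0),P.max(0))
    for zz in np.arange(P[:,2].min(),P[:,2].max(),.015):
        q=P[abs(P[:,2]-zz)<.006]
        if len(q)>8: print(zz.round(3),len(q),q[:,:2].min(0).round(3),q[:,:2].max(0).round(3))
    cv2.imwrite(f'pics/{n}2.png',im[:,:,::-1])
E
```

```text
[-0.20409292  0.21366741  2.03685242  0.79084674  1.27534482 -0.69092752] [0.52276825 0.1587263  0.14959698] 0.581061972472378 [ 0.82624438 -0.50127585 -0.74818819]
[[-0.071  0.996 -0.055]
 [ 0.703  0.089  0.706]
 [ 0.708  0.012 -0.706]]
side 351 [0.49620823 0.09252755 0.12341335] [0.54495565 0.14741888 0.18963805]
0.123 31 [0.499 0.115] [0.539 0.138]
0.138 104 [0.499 0.114] [0.543 0.147]
0.153 100 [0.5   0.114] [0.545 0.136]
0.168 51 [0.504 0.113] [0.541 0.127]
top 738 [0.49143    0.11691855 0.15478945] [0.55438516 0.16773243 0.23981087]
0.17 37 [0.491 0.14 ] [0.554 0.162]
0.185 34 [0.493 0.128] [0.553 0.168]
0.2 202 [0.499 0.117] [0.549 0.166]
0.215 17 [0.505 0.122] [0.526 0.151]
0.23 335 [0.505 0.122] [0.543 0.16 ]
```

View pics/side2.png

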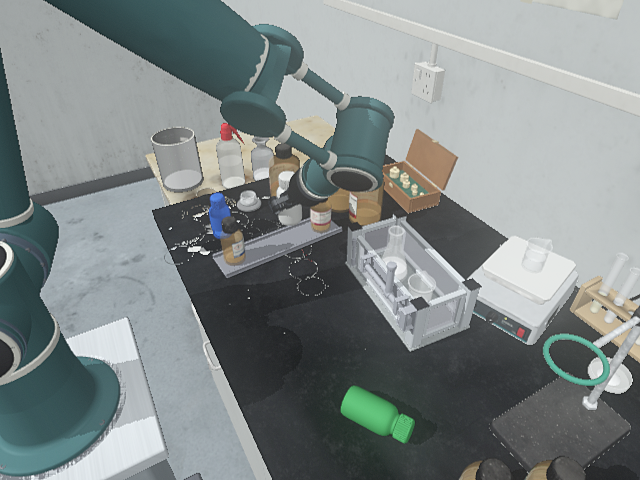

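The bottle hangs upright in the grip at (288,200) in the side view. Its cap centre is (0.524,0.141), base height about 0.122. I'll shift +75 mm in y and lower it.

Emit:
move_arm --deltas '[[[0, 0, 0], [0, 0.25, 0], 1], [[0, 0, 0], [-0.01, 0.55, 0], 1], [[0, 0, 0], [-0.01, 0.75, -0.1], 1], [[0, 0, 0], [-0.01, 0.75, -0.4], 1], [[0, 0, 0], [-0.01, 0.75, -0.75], 1], [[0, 0, 0], [-0.01, 0.75, -0.95], 1], [[0, 0, 0], [-0.01, 0.75, -1], 1], [[0, 0, 0], [-0.01, 0.75, -1], 1]]'

```text
time: 9.93
tool_pos: [0.5225, 0.2332, 0.0495]
tcp_rot: [-1.67, -1.829, -0.706]
wrist_force: [0.5, -0.3, -0.9]
width: 0.582
```

```bash
cat > cap.py <<'E'
from h import *
s=status.read_state(); p=s['tool_pos']; print(p,s['width'],s['wrist_force'])
im,d,W=cloud('top');x,y,z=W[...,0],W[...,1],W[...,2]
m=(im.min(-1)>130)&(np.ptp(im.astype(int),axis=-1)<30)&(abs(x-.523)<.05)&(abs(y-.216)<.05)&(z>.1)&(z<.2)
P=W[m]; zt=np.percentile(P[:,2],90); print('hist',np.histogram(P[:,2],10))
P=P[abs(P[:,2]-zt)<.006]; print('cap',len(P),P.min(0),P.max(0),np.median(P,0))
m=(z>.1)&(z<.13)&(x>.25)&(x<.7)&(y>.1)&(y<.24)&(im.max(-1)<90)
nb,lab,st,ce=cv2.connectedComponentsWithStats(m.astype(np.uint8))
for k in range(1,nb):
    if st[k,4]>50: Q=W[lab==k]; print('  dark',Q.min(0),Q.max(0))
E
python3 cap.py
```

```text
[0.52252425 0.23320789 0.049467  ] 0.5823859382174451 [ 0.48396462 -0.26040675 -0.94592099]
hist (array([ 68,  35,   2,   3,   8,   6,  11,  38, 195,  74]), array([0.10007859, 0.10408901, 0.10809942, 0.11210984, 0.11612026,
       0.12013067, 0.12414109, 0.1281515 , 0.13216192, 0.13617233,
       0.14018275]))
cap 294 [0.5062494  0.19744232 0.1307817 ] [0.54086062 0.23332026 0.14018275] [0.52334372 0.21568463 0.13487144]
  dark [0.62542571 0.20185238 0.10014448] [0.6593297  0.23564826 0.12610254]
  dark [0.57137062 0.16955438 0.10000461] [0.59226387 0.2065801  0.12971101]
  dark [0.49190883 0.16510821 0.10009722] [0.56273936 0.20568907 0.12964482]
  dark [0.46197889 0.15872132 0.10002414] [0.47944375 0.19517179 0.12998076]
  dark [0.3916901  0.1954633  0.10613866] [0.42317406 0.22875341 0.12506934]
```

Emit:
move_arm --deltas '[[[0, 0, 0], [0, 0, -0.06], 1], [[0, 0, 0], [0, 0, -0.11], 1], [[0, 0, 0], [0, 0, -0.13], 1], [[0, 0, 0], [0, 0, -0.14], 1]]'

```text
time: 10.48
tool_pos: [0.522, 0.2333, 0.0352]
tcp_rot: [-1.669, -1.829, -0.705]
wrist_force: [-0.6, -0.0, -0.9]
width: 0.581
```

Emit:
move_arm --deltas '[[[0, 0, 0], [0, 0, -0.01], 1], [[0, 0, 0], [0, 0, -0.015], 1]]'

```text
time: 10.72
tool_pos: [0.5221, 0.2333, 0.0338]
tcp_rot: [-1.669, -1.829, -0.705]
wrist_force: [0.3, -1.1, -1.1]
width: 0.585
```

Emit:
move_arm --deltas '[[[0, 0, 0], [0, 0, -0.005], 1], [[0, 0, 0], [0, 0, -0.01], 1]]'

```text
time: 10.98
tool_pos: [0.5222, 0.2335, 0.0333]
tcp_rot: [-1.669, -1.829, -0.706]
wrist_force: [-1.5, -1.3, 5.4]
width: 0.586
```

Touched down at 5 N. I release and back out along the tool axis.

Emit:
move_arm --deltas '[[[0, 0, 0], [0, 0, 0.005], -0.4], [[0, 0, 0], [0, 0, 0.005], -0.7], [[0, 0, 0], [0, 0, 0.005], -1], [[0, 0, 0], [0, 0, 0.005], -1], [[0, 0, 0], [0.01, -0.1, 0.1], -1], [[0, 0, 0], [0.02, -0.35, 0.35], -1], [[0, 0, 0], [0.04, -0.65, 0.65], -1], [[0, 0, 0], [0.05, -0.95, 0.95], -1], [[0, 0, 0], [0.05, -1, 1], -1]]'

```text
time: 12.1
tool_pos: [0.5296, 0.131, 0.1356]
tcp_rot: [-1.673, -1.832, -0.711]
wrist_force: [0.1, -0.3, 0.3]
width: 0.998
```

```bash
python3 cap.py
```

```text
[0.52960262 0.13098983 0.13556001] 0.9980750758357697 [ 0.11179842 -0.29063913  0.33065808]
hist (array([  5,   7,   4,   4,   5,   9,  37, 135,  93,  25]), array([0.10030075, 0.10260198, 0.10490322, 0.10720445, 0.10950568,
       0.11180692, 0.11410815, 0.11640938, 0.11871062, 0.12101185,
       0.12331308]))
cap 287 [0.50661647 0.19846909 0.11458205] [0.54161982 0.23475265 0.12331308] [0.52384675 0.21701577 0.11832003]
  dark [0.62576797 0.20167833 0.10032689] [0.65985732 0.23635556 0.1264396 ]
  dark [0.39169425 0.19538359 0.10296407] [0.42312859 0.2281406  0.12554237]
```

The bottle stands upright: cap top 0.118 (expected 5+113 mm), centre (0.524,0.217), and its neighbours have not moved. Next is the knob.

Emit:
move_arm --deltas '[[[-0.08, -0.006, 0], [0, -0.2, 0.3], -1], [[-0.18, -0.014, 0], [0, -0.3, 0.5], -1], [[-0.3, -0.023, 0], [0, -0.4, 0.8], -1], [[-0.4, -0.031, 0], [0, -0.5, 0.9], -1], [[-0.5, -0.038, 0], [0, -0.6, 0.9], -1], [[-0.5, -0.038, 0], [0, -0.6, 0.9], -1]]'

```text
time: 12.9
tool_pos: [0.5261, 0.076, 0.2221]
tcp_rot: [-2.11, -2.325, -0.0]
wrist_force: [-0.2, 0.9, -0.4]
width: 0.998
```

Emit:
move_arm --deltas '[[[0, 0, -0.06], [0.15, -0.45, 0], -1], [[0, 0, -0.11], [0.35, -0.95, 0], -1], [[0, 0, -0.117], [0.35, -1, 0], -1]]'

```text
time: 13.28
tool_pos: [0.562, -0.0293, 0.2208]
tcp_rot: [-2.323, -2.109, 0.001]
wrist_force: [-0.2, -0.1, -0.3]
width: 1.002
```

Emit:
move_arm --deltas '[[[0, 0, 0], [0.15, -0.45, -0.1], -1], [[0, 0, 0], [0.35, -0.9, -0.2], -1], [[0, 0, 0], [0.35, -0.97, -0.2], -1], [[0, 0, 0], [0.35, -0.97, -0.2], -1]]'

```text
time: 13.78
tool_pos: [0.5961, -0.1234, 0.2015]
tcp_rot: [-2.32, -2.113, 0.0]
wrist_force: [-0.3, 0.2, 0.2]
width: 1.002
```

```bash
python3 - <<'E'
from h import *
from scipy.spatial.transform import Rotation as R
s=status.read_state(); print(s['q'],s['tool_pos'],s['wrist_force']); print(R.from_rotvec(s['tcp_rot']).as_matrix().round(3))
im,d=read_camera('wrist'); cv2.imwrite('pics/w2.png',im[:,:,::-1])
np.save('wd.npy',d); print(camera_info('wrist'))
for n in('side','top'):
    im,d,W=cloud(n);x,y,z=W[...,0],W[...,1],W[...,2]
    m=(abs(x-.598)<.02)&(abs(y+.126)<.025)&(z>.13)&(z<.172)
    if m.sum()>9: print(n,m.sum(),W[m].min(0),W[m].max(0))
E
```

```text
[-0.24608433  0.16194647  1.78236839  0.00201147  1.20028005 -0.15323568] [ 0.59606327 -0.12337063  0.20149658] [-0.29121744  0.18788948  0.24898744]
[[ 0.093  0.996 -0.002]
 [ 0.996 -0.093  0.003]
 [ 0.002 -0.003 -1.   ]]
{'K': array([[371.64829954,   0.        , 321.65252557],
       [  0.        , 371.64829954, 236.07296028],
       [  0.        ,   0.        ,   1.        ]]), 'R': array([[ 9.95779364e-01, -9.17766243e-02, -7.13747986e-04],
       [-8.68544813e-02, -9.44830210e-01,  3.15835675e-01],
       [-2.96607027e-02, -3.14440655e-01, -9.48813637e-01]]), 't': array([-0.60495761, -0.09623459,  0.33314244])}
side 154 [ 0.59009249 -0.13548443  0.13029464] [ 0.60669402 -0.11773636  0.16598472]
```

View pics/w2.png

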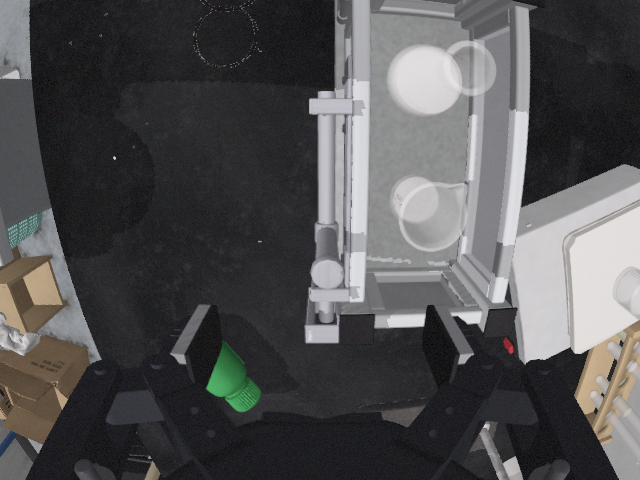

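Knob head at (327,272) in the wrist view, near the midline of the fingers. Pen is at right, keeper at (322,330). I cast the ray to the head top (z=0.163).

```bash
python3 - <<'E'
from h import *
c=camera_info('wrist');K,R,t=c['K'],c['R'],c['t']
def ray(u,v,z):
    a=np.array([u-K[0,2],v-K[1,2]]);r=np.hypot(*a);th=r/K[0,0]
    dw=R.T@np.r_[a/r*np.sin(th),np.cos(th)]; o=-R.T@t; return o+dw*(z-o[2])/dw[2]
print('knob',ray(327,272,.163)); 
for p in((344,100),(347,298)): print('gate top L/R',p,ray(*p,.105))
for p in((337,5),(337,342)): print(p,ray(*p,.1))
E
```

```text
knob [ 0.59966165 -0.12285641  0.163     ]
gate top L/R (344, 100) [ 0.61938538 -0.03172702  0.105     ]
gate top L/R (347, 298) [ 0.61112863 -0.17094973  0.105     ]
(337, 5) [0.62109177 0.03395212 0.1       ]
(337, 342) [ 0.60091028 -0.2130303   0.1       ]
```

Emit:
move_arm --deltas '[[[0, 0, 0], [0.03, -0.01, -0.2], -1], [[0, 0, 0], [0.03, -0.01, -0.5], -1], [[0, 0, 0], [0.03, -0.01, -0.75], -1], [[0, 0, 0], [0.03, -0.01, -0.81], -1], [[0, 0, 0], [0.03, -0.01, -0.81], 0.2]]' --grip_force 30

```text
time: 14.55
tool_pos: [0.5998, -0.1241, 0.1211]
tcp_rot: [-2.32, -2.116, 0.001]
wrist_force: [0.1, 0.0, 0.2]
width: 0.816
```

Emit:
move_arm --deltas '[[[0, 0, 0], [0, 0, 0], 1], [[0, 0, 0], [0, 0, 0], 1], [[0, 0, 0], [0, 0, 0], 1], [[0, 0, 0], [0, 0, 0], 1], [[0, 0, 0], [0, 0, 0], 1], [[0, 0, 0], [0, 0, 0], 1]]' --grip_force 30

```text
time: 15.3
tool_pos: [0.6, -0.1248, 0.123]
tcp_rot: [2.322, 2.116, -0.0]
wrist_force: [-4.0, 0.4, 5.3]
width: 0.205
```

```bash
python3 - <<'E'
from h import *
s=status.read_state(); print(s['width'],s['wrist_force'],s['tool_pos'])
im,d=read_camera('side'); a=cv2.resize(im[220:330,340:460],None,fx=5,fy=5,interpolation=3)
cv2.imwrite('pics/s3.png',a[:,:,::-1])
E
```

```text
0.20476667138344368 [-3.96273885  0.36266241  5.26624681] [ 0.59995537 -0.12484021  0.12295603]
```

View pics/s3.png

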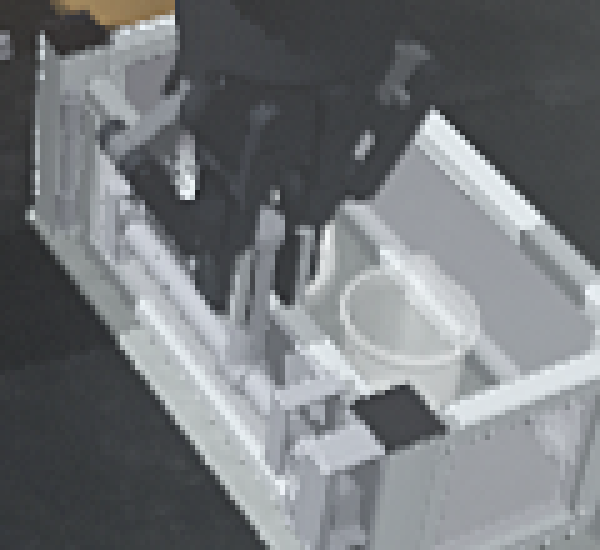

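The side crop shows the fingers straddling the knob, with its head at (270,215) and the stem down to (255,340). The 17.4 mm opening suggests the pads may be bearing on the head, so I lift gently and check the knob follows.

Emit:
move_arm --deltas '[[[0, 0, 0], [0, 0, 0.03], 1], [[0, 0, 0], [0, 0, 0.06], 1], [[0, 0, 0], [0, 0, 0.09], 1], [[0, 0, 0], [0, 0, 0.11], 1], [[0, 0, 0], [0, 0, 0.13], 1], [[0, 0, 0], [0, 0, 0.13], 1]]' --grip_force 50

```text
time: 16.1
tool_pos: [0.5999, -0.1247, 0.1348]
tcp_rot: [-2.321, -2.116, 0.001]
wrist_force: [-4.2, 0.8, -1.2]
width: 0.192
```

```bash
cat > knob.py <<'E'
from h import *
s=status.read_state(); p=s['tool_pos'];print(s['width'],s['wrist_force'],p)
im,d,W=cloud('side');x,y,z=W[...,0],W[...,1],W[...,2]
m=(abs(x-p[0])<.025)&(abs(y-p[1]+.005)<.03)&(z>.115)&(z<.185)&(im.min(-1)>105)
P=W[m]; print(m.sum(),P.min(0),P.max(0)); print(np.histogram(P[:,2],bins=np.arange(.115,.19,.005)))
E
python3 knob.py
```

```text
0.19161969954203678 [-4.23506072  0.8204175  -1.23231886] [ 0.59991714 -0.12467693  0.13482719]
245 [ 0.5795427  -0.13932413  0.11515265] [ 0.621975   -0.11606192  0.1809397 ]
(array([15, 13, 15,  8, 14, 28, 22, 13, 22, 23, 16, 35, 20,  1]), array([0.115, 0.12 , 0.125, 0.13 , 0.135, 0.14 , 0.145, 0.15 , 0.155,
       0.16 , 0.165, 0.17 , 0.175, 0.18 , 0.185]))
```

The lift is about 12 mm with −1.2 N (just the bolt's weight), so it isn't at its stop. Next I draw it 34 mm along the gate.

Emit:
move_arm --deltas '[[[0, 0, 0], [-0.01, 0, 0], 1], [[0, 0, 0], [-0.006, 0.04, 0], 1], [[0, 0, 0], [-0.003, 0.08, 0], 1], [[0, 0, 0], [0.001, 0.12, 0], 1]]'

```text
time: 16.65
tool_pos: [0.6006, -0.1124, 0.1349]
tcp_rot: [2.321, 2.116, 0.001]
wrist_force: [-1.4, -1.5, -1.4]
width: 0.193
```

Emit:
move_arm --deltas '[[[0, 0, 0], [0.004, 0.04, 0], 1], [[0, 0, 0], [0.007, 0.08, 0], 1], [[0, 0, 0], [0.011, 0.12, 0], 1], [[0, 0, 0], [0.014, 0.16, 0], 1], [[0, 0, 0], [0.018, 0.2, 0], 1], [[0, 0, 0], [0.02, 0.22, 0], 1], [[0, 0, 0], [0.02, 0.22, 0], 1]]'

```text
time: 17.52
tool_pos: [0.6024, -0.0904, 0.1348]
tcp_rot: [-2.322, -2.117, -0.001]
wrist_force: [-0.0, 0.2, -1.5]
width: 0.194
```

```bash
python3 knob.py
```

```text
0.1936375913183352 [-0.01871102  0.1550159  -1.50208254] [ 0.60237916 -0.09040665  0.13480386]
241 [ 0.58215807 -0.10607426  0.11539471] [ 0.62410539 -0.0797057   0.17998569]
(array([14, 15, 10,  9, 17, 24, 23, 17, 15, 24, 16, 39, 18,  0]), array([0.115, 0.12 , 0.125, 0.13 , 0.135, 0.14 , 0.145, 0.15 , 0.155,
       0.16 , 0.165, 0.17 , 0.175, 0.18 , 0.185]))
```

The bolt is drawn 34 mm with no load spike. With knob radius about 136 mm from the hinge, I swing the gate to about 0.325 rad along the arc, turning the tool with it.

Emit:
move_arm --deltas '[[[0, 0, -0.025], [-0.053, 0.014, 0], 1], [[0, 0, -0.05], [-0.106, 0.032, 0], 1], [[0, 0, -0.075], [-0.157, 0.052, 0], 1], [[0, 0, -0.1], [-0.208, 0.072, 0], 1], [[0, 0, -0.1], [-0.208, 0.072, 0], 1]]'

```text
time: 18.2
tool_pos: [0.5828, -0.0838, 0.1356]
tcp_rot: [2.478, 1.927, 0.004]
wrist_force: [4.1, -1.9, -1.4]
width: 0.193
```

Emit:
move_arm --deltas '[[[0, 0, -0.025], [-0.05, 0.023, 0], 1], [[0, 0, -0.05], [-0.1, 0.048, 0], 1], [[0, 0, -0.08], [-0.15, 0.076, 0], 1], [[0, 0, -0.107], [-0.2, 0.108, 0], 1], [[0, 0, -0.107], [-0.2, 0.108, 0], 1], [[0, 0, -0.107], [-0.2, 0.108, 0], 1]]'

```text
time: 18.95
tool_pos: [0.5625, -0.0731, 0.1353]
tcp_rot: [2.631, 1.713, 0.002]
wrist_force: [4.9, -2.6, -0.9]
width: 0.194
```

```bash
python3 - <<'E'
from h import *
s=status.read_state(); print(s['width'],s['wrist_force'],s['torque'],s['tool_pos'])
for n in('side','top'):
    im,d,W=cloud(n); np.savez(f'{n}4.npz',im=im,d=d,W=W)
    a=im[150:370,290:480] if n=='side' else im[140:270,290:460]
    a=cv2.resize(a,None,fx=3,fy=3,interpolation=3); cv2.imwrite(f'pics/{n}4.png',a[:600,:,::-1])
im,d=read_camera('wrist'); cv2.imwrite('pics/w4.png',im[:,:,::-1])
E
```

```text
0.19382201161684 [ 4.92703502 -2.58286836 -0.85916349] [-0.36665587 -0.73434437  0.01901377] [ 0.56250434 -0.07310665  0.1352701 ]
```

View pics/w4.png

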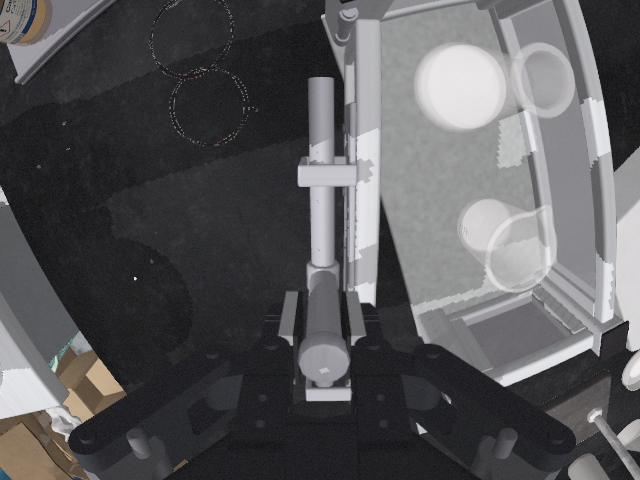

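View pics/side4.png

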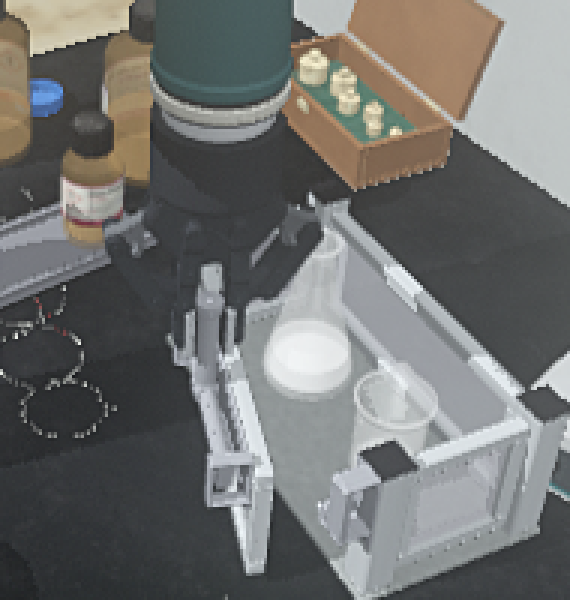

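The gate is ajar, free edge near (265,470) in the side crop, with the bolt clear of the keeper (350,490). I measure the angle.

```bash
python3 - <<'E'
from h import *
c=camera_info('wrist');K,R,t=c['K'],c['R'],c['t']
def ray(u,v,z):
    a=np.array([u-K[0,2],v-K[1,2]]);r=np.hypot(*a);th=r/K[0,0]
    dw=R.T@np.r_[a/r*np.sin(th),np.cos(th)]; o=-R.T@t; return o+dw*(z-o[2])/dw[2]
A,B=ray(381,20,.105),ray(376,305,.105); print('rear top edge',A,B,'yaw',np.degrees(np.arctan2(*(A-B)[:2])))
D=np.load('side4.npz'); W=D['W']; im=D['im']; x,y,z=W[...,0],W[...,1],W[...,2]
uu,vv=np.meshgrid(range(640),range(480))
m=(uu>365)&(uu<382)&(vv>270)&(vv<345)&(z>.01)&(z<.115)&(x<.6)&(y<-.05)&(im.min(-1)>100)
P=W[m]; print(m.sum(),P.min(0),P.max(0)); k=np.argsort(P[:,1])[:25]; print('free edge',P[k].mean(0))
e=np.array([.093,.9957]);f=np.array([.9957,-.093]);H=np.array([.6367,.0422])
q=P[k].mean(0)[:2]-H; print('rel hinge pen x,y',q@f,q@e)
E
python3 cap.py | tail -4
```

```text
rear top edge [0.63930905 0.03352995 0.105     ] [ 0.58265813 -0.09899626  0.105     ] yaw 23.1452289636875
726 [ 0.53281451 -0.16376605  0.01509334] [ 0.59373133 -0.06693361  0.11461623]
free edge [ 0.5539156  -0.16175372  0.06540322]
rel hinge pen x,y -0.06346073126241253 -0.2107756729529602
       0.122153  ]))
cap 289 [0.50620673 0.19808143 0.11446004] [0.54144568 0.2349648  0.122153  ] [0.52383919 0.21673368 0.11803544]
  dark [0.62544852 0.20169453 0.10028561] [0.65913902 0.23543957 0.12494515]
  dark [0.3916975  0.19529668 0.10235277] [0.42311097 0.22790158 0.12617072]
```

Emit:
move_arm --deltas '[[[0, 0, -0.005], [-0.012, 0.007, 0], 1], [[0, 0, -0.005], [-0.012, 0.007, 0], 1], [[0, 0, -0.005], [-0.012, 0.007, 0], 1]]'

```text
time: 19.52
tool_pos: [0.5606, -0.072, 0.1349]
tcp_rot: [2.64, 1.702, 0.001]
wrist_force: [4.8, -2.4, -0.5]
width: 0.197
```

```bash
python3 - <<'E'
from h import *
s=status.read_state(); print(s['time'],s['width'],s['wrist_force'],s['tool_pos'],abs(s['joint_vel']).max())
print(order.finish_job())
E
```

```text
19.525 0.19725955059528905 [ 4.75087994 -2.35275685 -0.46950408] [ 0.56055713 -0.0720031   0.13486005] 0.0024011450906572655
the job is handed in; nothing more can be done
None
```

The job is done and handed in at 19.5 s, with the arm still holding the gate ajar.

- **Bottle:** I stood the white bottle in the empty place and let go. Its cap top is at 0.118 m, as expected, and it is centred at (0.524, 0.217), within about 1 mm of the measured gap. The two row bottles stayed in place within measurement noise.
- **Bolt:** I lifted it about 12 mm by its knob and drew it 34 mm. The wrist force stayed under 5 N throughout, so it was not forced. The final side view shows it clear of the keeper.
- **Gate:** It is held at roughly 0.32 rad against about 5 N from the spring. Before a last nudge of 1–2 mm, the estimates of the angle disagreed a little:
  - 0.317 rad from the tool's movement
  - 0.311 rad from the gate's edge in the wrist view
  - 0.293 rad from the free edge in the side view, where the gate's thickness is ambiguous

  I did not measure the angle again after the nudge.
- **Grip on the knob:** The first grip read 17 mm and the final one 16.8 mm, more than the 14 mm stem. The pads are probably bearing partly on the knob's head, but the hold was steady.
- **Pen glassware:** The flask and beaker were still standing in the last views. I did not measure their positions.

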